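# Leak-check a bolted pressure cell with a hand-held detector wand

## Robot

A 6-joint arm with a two-finger parallel gripper is mounted at the origin on the work surface. World frame = base frame: x ahead of the robot, y to its left, z up, the work surface at z = 0. Lengths are in m, angles in rad, forces in N, time in s.
With the tool pointing down it reaches from about 0.35 to 0.725 m from the base axis. Payload 4.3 kg.
Tool frame: the origin (TCP) lies on the centre line of the jaws, within the pads' length; the fingertips stand 11 mm ahead of it and the grasp point (between the pads) lies 8 mm behind it; z points along the fingers, y is the line along which they close (so a half turn about z gives the same grasp; the last joint's range is limited). The gripper opens to 85 mm and grips with 20 to 120 N. Pads are 22 mm wide; open, the fingers measure 114 mm over their backs; the gripper's body (76 mm by 85 mm) begins 54 mm behind the grasp point. The pads swing forward as they close: fully open they stand 13 mm farther back than shut.
Start: joints at [-1.288, 0.377, 0.081, 1.274, 0, 1.46], TCP at [0.22, -0.531, 0.242] pointing down, gripper open.
Joint ranges: [-2.72, 2.72], [-0.84, 1.66], [-1.02, 1.22], [-1.77, 2.12], [-1.37, 1.28], [-3.14, 3.14]. Speed limits (rad/s): [2.57, 2.57, 3.14, 3.14, 3.14, 3.14].

## Interface

Orientations are given as a unit quaternion [x, y, z, w].
In Python, from plant import monitor, viewer, sign_off gives the robot as it stands. The module is installed in compiled form; this text tells all that it offers.
- The arm moves only by the tool jog_arm, never from a script. Its argument "commands" is a list of rows, each a list of 3 entries, a list of its own where there are three numbers: the shift along the tool's x, y, z in m, then the turn, a rotation vector about the tool's x, y, z in rad, then the opening, from 0 (shut) to 1 (fully open). In form: [[[dx, dy, dz], [rx, ry, rz], claw], ...]. A call has 1 to 8 rows; each row shifts and turns the commanded pose from where the row before left it, along the tool's axes as they then stand; what a row does not reach is not made up. A row lasts 1/12 s, in which the tool goes at most 41.7 mm and 7.16 degrees, less where a joint would pass 70% of its speed; a pose out of reach is approached as far as the arm can. A call is refused whole if a number of a shift passes 0.0417 or a number of a turn 0.125, either way. A call with a gripper value outside its range is refused whole. The fingers move at their own pace and stop on an object; "force" is the grip in N (left out, the last holds). Time passes only in rows, so rows that do not move let the fingers close. It gives the time, the measured TCP pose, the force, the opening and the grip force at its end, in the units of the state.
- monitor.sense(): the state, without advancing time (a new reading comes with each control period).
- viewer.grab_frame(name): name is "scene" or "top" or "wrist"; returns the picture (400x640x3 uint8, red, green, blue); there is no depth.
- viewer.get_calibration(name): a dict with "fx", "fy", "cx", "cy" (pixels), "R" (3x3) and "t" (3): a world point X has camera coordinates R X + t. Camera axes: x right, y down, z forward; pixel columns grow to the right and rows downward; lengths in m; the calibration is good to about 2 mm. A picture is of the moment at which its call begins: read the wrist's pose just before it. get_calibration takes no time and is no camera call; for the wrist camera it gives the pose at the moment of the call.
- sign_off(): hands the job in; it is judged then, once.
Trained networks look in the newest picture that a camera, given by its name, has taken for a name from the list of things; names that differ only in an ending like _2 or _b are one class to them, and where a whole thing is asked for, a point or a joint stands for the part that bears it (a point fixed in the world has none). Each returns a list of dicts, best first, with "score" (0 to 1); they miss things now and then, are a little off and sometimes report something else, mostly with a low value. They report only what shows in the picture. A call takes as long as a camera call. They do not tell look-alikes from the thing itself.
- viewer.recognise(camera, thing): "rect" ([left, top, width, height] in pixels, round what is visible of it).
- viewer.silhouettes(camera, thing): "region" (400x640 bool, what is visible of it) and "rect" ([left, top, width, height] in pixels, round what is visible of it).
The state is a dict: "clock": time; "joint_positions": joint angles; "dq": joint speeds; "joint_torque": joint torques, N m; "eef_pos": TCP position; "orientation": TCP orientation; "force": force on the tool from outside, world axes, zero at the start; "moment": the same for the moment, N m; "finger_gap": finger opening in m; "grasp_force": force on a finger pad.
Only numpy, scipy, OpenCV 4.12 (cv2) and the standard library are available. Lean on these libraries where they do the work, as an engineer would, in place of code of your own. Each camera call takes 0.05 s, during which the arm holds its last target. There are 200 camera calls.

## Task

Take the leak detector wand from its rest and point it squarely at the cell's brass test port from about a centimetre away, holding it steady there for two seconds. Then, still about a centimetre off and square to the face, sweep the tip slowly (about 3 cm a second) along the whole gasket seam, from the end above the port to the other end, without the wand ever touching the cell. Finally lay the wand back in its rest the way it lay, and leave everything else on the bench where it is.

Things in the scene. Friction and masses are not known exactly. Their poses are not given: they have to be found in the camera images.
- wand: leak detector wand: white plastic handle, a box 110 long, 34 wide, 30 tall, with a thin steel nozzle (10 mm across, with a black cone at its root) standing 80 mm out of its front end. 0.2 kg. Origin: centre of the handle's underside; x points along the wand to the nozzle, z up.
- wand_grip (a point): centre of the wand's handle, 15 mm over its underside: the place to grip, across the 34 mm width (free between the two forks of the rest)
- wand_tip (a point): end of the wand's nozzle, on its axis: 135 mm ahead of the handle's centre and at the same height
- rest: fixed rest: dark plate 150 x 90 x 8 mm with two grey U forks, 12 mm thick, 44 mm before and behind its centre along x. Origin: centre of the plate's underside; the wand lies along x, nozzle to +x, handle centred over the origin, underside at z = 32 mm. The prongs leave a 44 mm wide slot, flare outwards and reach 53 mm high; between the forks only the plate is under the handle.
- cell: fixed steel cell, flanged box 150 (x) x 90 (y) x 117 mm tall; dial gauge on top to 190 mm at x 30, y -12; line and green valve off its -x end (x -105, y -10 to -90). Origin: centre of its underside, z up, y out of the test face (its +y side): flange face at y = 45 mm, dark gasket seam round it at z = 92 mm; below z = 74 mm the lower body is at y = 37 mm.
- port (a point): mouth of the test port, a round brass nipple 20 mm across on a steel boss on the test face (at x = 45, y = 55, z = 55 mm of the cell); it opens along the cell's +y and sticks out 10 mm past the flange face; axes as the cell's
- seam_start (a point): end of the gasket seam above the port, on the flange face (x = 60, y = 45, z = 92 mm of the cell): the sweep begins here
- seam_end (a point): other end of the seam (x = -60, y = 45, z = 92 mm of the cell): the sweep ends here
- wrench: bystander: open-ended steel wrench lying flat; not to be moved
- screwdriver: bystander: screwdriver lying flat; not to be moved
- beaker: bystander: empty glass beaker, 70 mm across, 85 mm tall; not to be moved
- bottle: bystander: amber reagent bottle, 72 mm across, 160 mm tall; not to be moved
- jar: bystander: white jar with a black cap, 60 mm across, 75 mm tall; not to be moved
- spare_gauge: bystander: spare dial gauge lying face up, 64 mm across, 30 mm tall; not to be moved
- tee: bystander: spare steel tee fitting with brass nuts, 76 mm long, 28 mm tall; not to be moved
There are look-alikes about, which are no part of the job. Of the things that look like the wand, the largest one is meant. Of the things shaped like the cell, the steel one is meant.

How it is judged:
By the outcome, as a careful person would: the job done as asked, in the order asked, and still so for the second after the job is handed in, with the robot touching nothing.
It also fails if it takes over 69 s, if anything falls off the work surface, if the arm or the gripper's body presses on something with over 40 N, if the wrist force passes 120 N, or if a joint passes its speed limit or range.

## Working session

There is one attempt and no reset: what is moved stays moved. The work goes in short steps, Python scripts to look and compute and a tool call to move; the robot and the scene stay as the last step left them, time stands still between calls to the robot, and variables do not carry over. Pictures are saved under pics/ and viewed, at most 10 in all, crops included, and the job is handed in when it is done.

Besides the shell and the picture viewer there is one more tool, called after "Emit:" as name([rows], argument=value, ...), one row to a line, values as JSON. jog_arm: Moves the arm, as the interface text tells. Its arguments: {"type":"object","properties":{"commands":{"type":"array"},"force":{"type":"number"}},"required":["commands"]}

```bash
mkdir -p pics; ls
python3 - <<'E'
from plant import monitor, viewer
import cv2, numpy as np
s=monitor.sense(); print(s['clock'],s['eef_pos'],s['orientation'],s['finger_gap'])
for n in ['scene','top']:
    f=viewer.grab_frame(n); cv2.imwrite(f'pics/{n}0.png',cv2.cvtColor(f,cv2.COLOR_RGB2BGR))
    c=viewer.get_calibration(n); print(n,c)
    for t in ['wand','cell','rest','port']:
        for d in viewer.recognise(n,t)[:4]: print(n,t,round(d['score'],2),np.round(d['rect']))
E
```

```text
pics
0.0 [ 0.21993094 -0.53060539  0.24136095] [ 9.80774108e-01  1.95143831e-01 -9.94162940e-05 -1.01201448e-03] 0.0852748817372402
scene {'fx': 431.3547587929086, 'fy': 431.3547587929086, 'cx': 319.3379217340964, 'cy': 199.04095977440417, 'R': array([[-0.27122787,  0.96245603, -0.01066964],
       [ 0.64148589,  0.17248932, -0.74749132],
       [-0.71758713, -0.2095849 , -0.66418588]]), 't': array([ 0.08107191, -0.25638332,  1.74462946])}
scene wand 0.98 [342. 220.  62.  17.]
scene wand 0.88 [430. 253.  24.  40.]
scene wand 0.7 [448. 204.  29.  18.]
scene cell 0.74 [221. 182.  46.  67.]
scene cell 0.64 [195. 116.  37.  53.]
scene rest 0.81 [360. 230.  52.  24.]
scene port 0.98 [221. 181.  46.  63.]
scene port 0.71 [195. 115.  36.  49.]
top {'fx': 443.63941253748465, 'fy': 443.63941253748465, 'cx': 324.5709649003773, 'cy': 200.71560634853645, 'R': array([[ 0.00988376, -0.9999479 , -0.00254977],
       [-0.99451152, -0.00956435, -0.10418907],
       [ 0.10415925,  0.00356556, -0.99455424]]), 't': array([0.02329696, 0.51302056, 1.60840586])}
top wand 0.89 [244. 191.  51.  10.]
top wand 0.64 [238. 186.  44.  28.]
top wand 0.44 [207. 161.  18.  25.]
top wand 0.43 [185. 241.  25.   6.]
top cell 0.96 [431. 247.  52.  56.]
top cell 0.69 [357. 153.  42.  56.]
top rest 0.76 [242. 186.  43.  27.]
top port 0.69 [430. 253.  53.  54.]
top port 0.53 [244. 189.  50.  15.]
```

Run:
```python
import cv2
a=cv2.imread('pics/scene0.png')[90:320,160:500]; cv2.imwrite('pics/s1.png',cv2.resize(a,None,fx=2.3,fy=2.3,interpolation=2))
b=cv2.imread('pics/top0.png')[120:330,170:510]; cv2.imwrite('pics/t1.png',cv2.resize(b,None,fx=2.3,fy=2.3,interpolation=2))
```

```text
(no output)
```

View pics/s1.png

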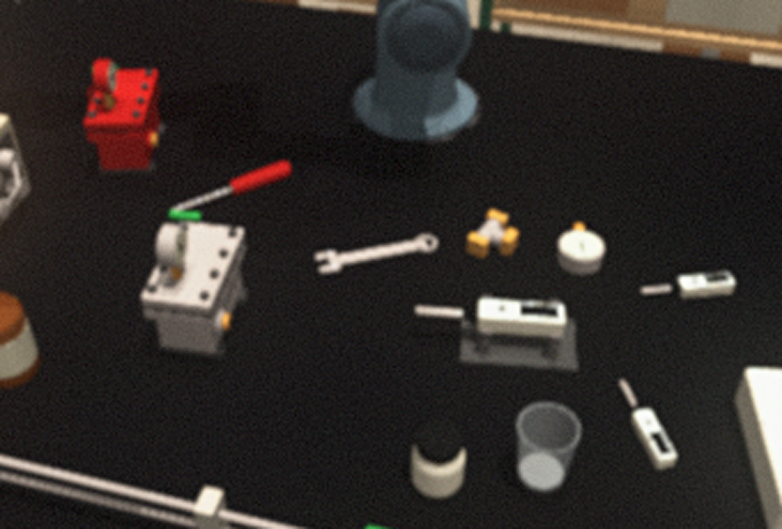

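View pics/t1.png

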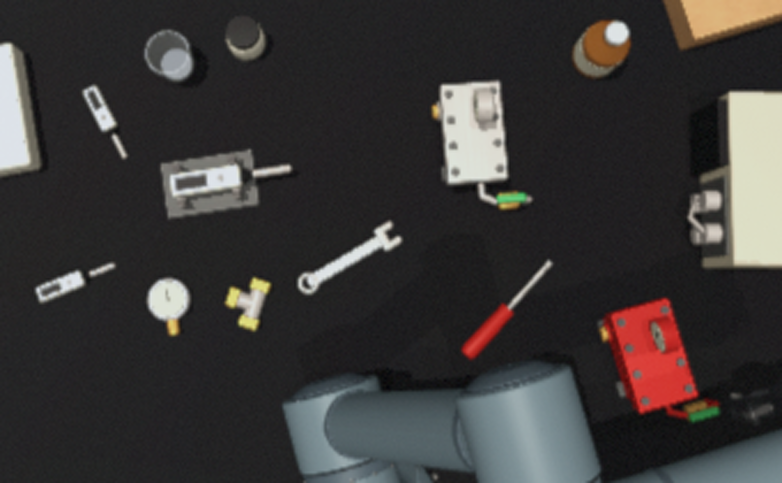

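Top view, full-image pixels (crop/2.3 + (170,120)): three things look like the wand. They are the large one on the grey rest at (259,198), a small one at (213,167) and a small one at (197,244). I choose the large one on the rest. The steel cell is at (376,178); the red one at (453,275) is the look-alike.

```bash
cat > h.py <<'E'
from plant import monitor, viewer
import cv2, numpy as np
from scipy.spatial.transform import Rotation as Ro
def ray(n,px,z,c=None):
    c=c or viewer.get_calibration(n); R,t=np.array(c['R']),np.array(c['t'])
    d=R.T@np.array([(px[0]-c['cx'])/c['fx'],(px[1]-c['cy'])/c['fy'],1]); o=-R.T@t
    return o+d*(z-o[2])/d[2]
def proj(c,X):
    p=np.atleast_2d(X)@np.array(c['R']).T+c['t']; return np.c_[c['fx']*p[:,0]/p[:,2]+c['cx'],c['fy']*p[:,1]/p[:,2]+c['cy']]
def snap(n,f):
    c=viewer.get_calibration(n); im=viewer.grab_frame(n); cv2.imwrite(f'pics/{f}.png',cv2.cvtColor(im,cv2.COLOR_RGB2BGR)); return c,im
def pose():
    s=monitor.sense(); return s['clock'],np.round(s['eef_pos'],4),np.round(Ro.from_quat(s['orientation']).as_matrix(),4),s['finger_gap']
E
python3 - <<'E'
from h import *
o=np.array([170,120])
for nm,p,z in [('handle L',(170,181),.062),('handle R',(240,179),.062),('tip',(290,168),.047),('cell TL',(441,84),.117),('cell TR',(500,82),.117),('cell BR',(507,183),.117),('cell BL',(447,185),.117),('valve',(512,199),.08),('wrench',(350,258),0),('tee',(248,303),.02),('gauge',(168,300),.03),('jar',(243,35),.075),('beaker',(170,52),.085)]:
    print(nm,np.round(ray('top',np.array(p)/2.3+o,z),3))
print(pose()); c=viewer.get_calibration('wrist'); print(c)
T=pose(); R=T[2]; print('cam in tool',R.T@(-c['R'].T@c['t']-T[1]), c['R']@R)
E
```

```text
handle L [0.514 0.319 0.062]
handle R [0.518 0.21  0.062]
tip [0.538 0.132 0.047]
cell TL [ 0.661 -0.101  0.117]
cell TR [ 0.665 -0.191  0.117]
cell BR [ 0.51  -0.201  0.117]
cell BL [ 0.506 -0.11   0.117]
valve [ 0.489 -0.214  0.08 ]
wrench [0.398 0.036 0.   ]
tee [0.324 0.197 0.02 ]
gauge [0.328 0.323 0.03 ]
jar [0.745 0.208 0.075]
beaker [0.715 0.321 0.085]
(0.5, array([ 0.2201, -0.5312,  0.2423]), array([[ 9.238e-01,  3.828e-01,  0.000e+00],
       [ 3.828e-01, -9.238e-01, -0.000e+00],
       [ 0.000e+00,  1.000e-04, -1.000e+00]]), 0.08529114944669235)
{'fx': 343.0286615243073, 'fy': 343.0286615243073, 'cx': 317.34448560413455, 'cy': 204.70558640934834, 'R': array([[ 3.82322393e-01, -9.24028924e-01,  3.67986235e-04],
       [-8.79681754e-01, -3.63851541e-01,  3.06222252e-01],
       [-2.82824325e-01, -1.17399335e-01, -9.51959977e-01]]), 't': array([-0.57481304, -0.03991277,  0.37971191])}
cam in tool [ 0.07798967 -0.00026346 -0.13160425] [[-5.28845542e-04  9.99970969e-01 -3.67986235e-04]
 [-9.51932374e-01 -5.85499946e-04 -3.06222252e-01]
 [-3.06213577e-01  9.31577399e-05  9.51959977e-01]]
```

Emit:
jog_arm([
  [[0.0168,-0.011,-0.003],[0,0,0],1],
  [[0.0335,-0.022,-0.006],[0,0,0],1],
  [[0.0335,-0.022,-0.006],[0,0,0],1],
  [[0.0335,-0.022,-0.006],[0,0,0],1],
  [[0.0335,-0.022,-0.006],[0,0,0],1],
  [[0.0335,-0.022,-0.006],[0,0,0],1],
  [[0.0335,-0.022,-0.006],[0,0,0],1],
  [[0.0335,-0.022,-0.006],[0,0,0],1],
])

```text
clock: 1.17
eef_pos: [0.3898, -0.2809, 0.2879]
orientation: [0.981, 0.195, 0.0, 0.0]
force: [1.3, -0.2, 0.4]
finger_gap: 0.0855
grasp_force: 0.0
```

Emit:
jog_arm([
  [[0.0335,-0.022,-0.006],[0,0,0],1],
  [[0.0335,-0.022,-0.006],[0,0,0],1],
  [[0.0335,-0.022,-0.006],[0,0,0],1],
  [[0.0335,-0.022,0],[0,0,0],1],
  [[0.0335,-0.022,0],[0,0,0],1],
  [[0.0335,-0.022,0],[0,0,0],1],
  [[0.0335,-0.022,0],[0,0,0],1],
  [[0.0335,-0.022,0],[0,0,0],1],
])

```text
clock: 1.83
eef_pos: [0.5702, -0.0155, 0.3055]
orientation: [0.981, 0.195, 0.0, 0.0]
force: [0.3, -1.8, 0.2]
finger_gap: 0.0852
grasp_force: 0.0
```

Emit:
jog_arm([
  [[0,0,0],[0,0,-0.12],1],
  [[0,0,0],[0,0,-0.12],1],
  [[0,0,0],[0,0,-0.12],1],
  [[0,0,0],[0,0,-0.12],1],
  [[0,0,0],[0,0,-0.12],1],
  [[0,0,0],[0,0,-0.12],1],
  [[0,0,0],[0,0,-0.12],1],
  [[0,0,0],[0,0,-0.12],1],
])

```text
clock: 2.5
eef_pos: [0.5694, -0.0174, 0.3053]
orientation: [0.778, 0.628, 0.0, 0.0]
force: [-0.3, -0.2, 0.6]
finger_gap: 0.0857
grasp_force: 0.0
```

Emit:
jog_arm([
  [[0,0,0],[0,0,-0.12],1],
  [[0,0,0],[0,0,-0.12],1],
  [[0,0,0],[0,0,-0.065],1],
  [[0,0,0],[0,0,0],1],
])

```text
clock: 2.83
eef_pos: [0.5694, -0.0174, 0.3053]
orientation: [0.675, 0.738, 0.0, 0.0]
force: [0.3, 0.3, -0.4]
finger_gap: 0.0854
grasp_force: 0.0
```

Run:
```python
from h import *
print(pose()); c,im=snap('wrist','w1'); print(c); np.save('cal1.npy',c,allow_pickle=True)
for t in ['cell','port']:
    for d in viewer.recognise('wrist',t)[:3]: print(t,round(d['score'],2),np.round(d['rect']))
cv2.imwrite('pics/w1b.png',cv2.resize(cv2.imread('pics/w1.png'),(800,500),interpolation=2))
```

```text
(2.8333, array([ 0.5694, -0.0174,  0.3053]), array([[-8.780e-02,  9.961e-01,  2.000e-04],
       [ 9.961e-01,  8.780e-02, -1.000e-04],
       [-1.000e-04,  1.000e-04, -1.000e+00]]), 0.0854203425723529)
{'fx': 343.0286615243073, 'fy': 343.0286615243073, 'cx': 317.34448560413455, 'cy': 204.70558640934834, 'R': array([[ 0.99617527,  0.08736756,  0.00131707],
       [ 0.08273333, -0.94796964,  0.30742276],
       [ 0.02810732, -0.30613799, -0.95157213]]), 't': array([-0.56533543, -0.12293238,  0.41866898])}
cell 0.97 [230. 223. 168. 146.]
port 0.56 [228. 226. 170. 139.]
```

View pics/w1b.png

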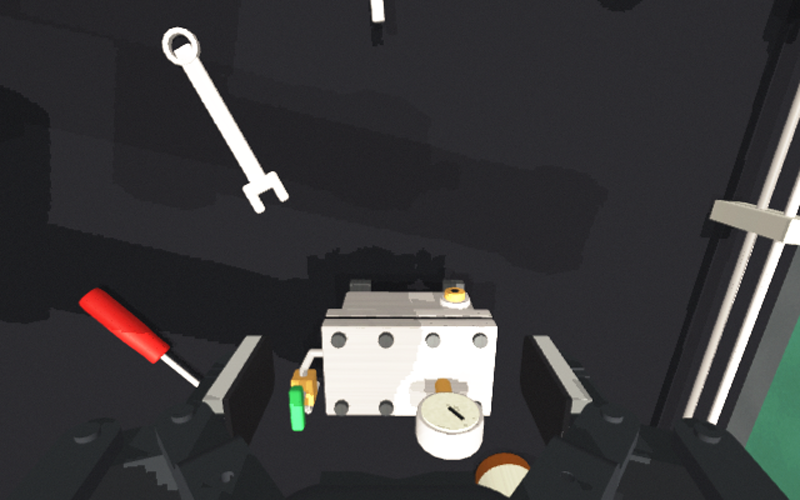

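The wrist view shows the steel cell with its top-face near edge at about (322..496, 325), the brass port at (456,293), the valve at (297,405) and the wand tip at the top at (377,15), all in 800-px scale. I will zoom in for the corners.

Run:
```python
import cv2
a=cv2.imread('pics/w1.png')[218:338,245:405]; cv2.imwrite('pics/w1c.png',cv2.resize(a,None,fx=5,fy=5,interpolation=2))
```

```text
(no output)
```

View pics/w1c.png

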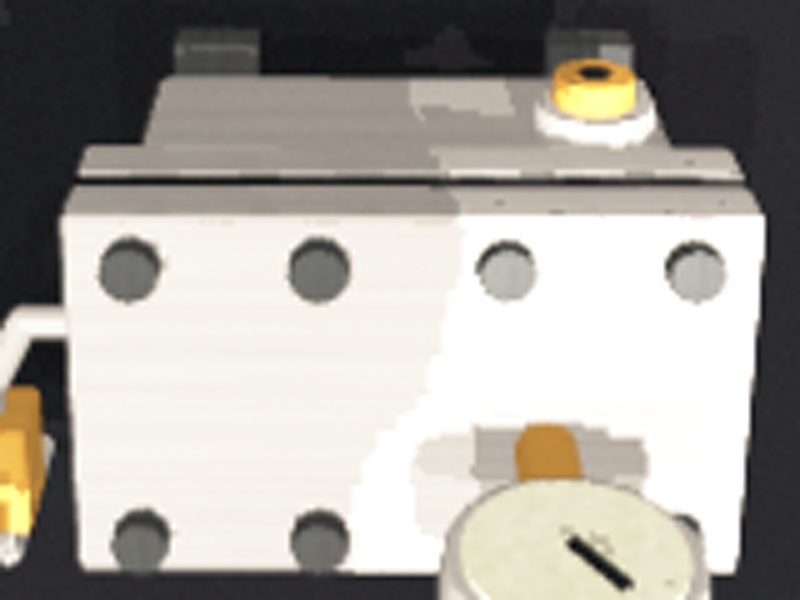

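```bash
cat > cell.py <<'E'
from h import *
from scipy.optimize import least_squares
c=np.load('cal1.npy',allow_pickle=True).item()
M=np.array([[-75,45,117],[75,45,117],[-75,-45,117],[75,-45,117],[-75,45,92],[75,45,92],[45,55,55]])/1e3
U=(np.array([[61,214],[766,214],[80,571],[738,573],[76,182],[748,182],[595,73]])+.5)/5-.5+[245,218]
def W(p,M): return np.c_[Ro.from_euler('z',p[2]).apply(M)+[p[0],p[1],0]]
f=lambda p:(proj(c,W(p,M))-U).ravel()
r=least_squares(f,[.585,-.15,-.0]); print(r.x,np.degrees(r.x[2])); print(np.round(f(r.x).reshape(-1,2),1))
print(np.round(W(r.x,np.array([[45,55,55],[60,45,92],[-60,45,92]])/1e3),4))
np.save('cellpose.npy',r.x)
E
python3 cell.py
```

```text
[ 0.59069066 -0.14783295  0.0827567 ] 4.7416098059268075
[[-1.7  1.2]
 [ 2.1  1.7]
 [-1.4  2.4]
 [ 1.3  2.5]
 [-0.8 -2.9]
 [ 0.5 -2.4]
 [ 0.  -1.8]]
[[ 0.631  -0.0893  0.055 ]
 [ 0.6468 -0.098   0.092 ]
 [ 0.5272 -0.1079  0.092 ]]
```

```bash
cat >> cell.py <<'E'
def rep(name,f,x0):
    r=least_squares(f,x0); print(name,np.round(r.x,4)); print(np.round(f(r.x)[:14].reshape(-1,2),1).tolist(), np.round(W(r.x,np.array([[45,55,55],[60,45,92],[-60,45,92]])/1e3),4).tolist())
g=lambda p:(proj(c,W(p,M)+[0,0,p[3]])-U).ravel()
rep('z',g,[.585,-.15,0,0])
def k(p):
    d=dict(c); d['R']=Ro.from_rotvec(p[3:6]).as_matrix()@c['R']; d['t']=Ro.from_rotvec(p[3:6]).as_matrix()@c['t']+[0,0,p[6]]
    return np.r_[(proj(d,W(p,M))-U).ravel(),p[3:6]/.005*.5,p[6]/.002*.5]
rep('cam',k,[.585,-.15,0,0,0,0,0])
q=lambda p:(proj(c,W(p,M*[1,1,p[3]]))-U).ravel()
rep('zs',q,[.585,-.15,0,1])
m=lambda p:(proj(c,W(p,M*[p[3],p[3],1]))-U).ravel()
rep('xys',m,[.585,-.15,0,1])
E
python3 cell.py|tail -8
```

```text
[[0.3, 1.4], [0.3, 1.9], [0.4, 0.9], [-0.2, 0.8], [0.9, -2.4], [-1.1, -2.0], [-0.7, -0.9]] [[0.6318, -0.0939, 0.055], [0.6476, -0.1026, 0.092], [0.528, -0.1126, 0.092]]
cam [ 5.909e-01 -1.511e-01  8.350e-02  4.200e-03  1.000e-03  3.000e-04
  6.600e-03]
[[-0.1, 1.5], [0.6, 2.0], [0.1, 1.0], [0.0, 1.0], [0.6, -2.5], [-0.8, -2.0], [-0.6, -1.1]] [[0.6312, -0.0925, 0.055], [0.647, -0.1012, 0.092], [0.5274, -0.1112, 0.092]]
zs [ 0.5915 -0.1523  0.0849  0.9202]
[[0.3, 1.1], [0.0, 1.4], [0.5, 0.5], [-0.2, 0.2], [0.7, -1.9], [-1.0, -1.7], [-0.4, 0.3]] [[0.6316, -0.0937, 0.055], [0.6474, -0.1024, 0.092], [0.5279, -0.1126, 0.092]]
xys [ 0.5908 -0.1471  0.0826  0.9762]
[[0.2, 1.5], [0.5, 2.1], [0.2, 1.1], [-0.0, 1.1], [0.9, -2.6], [-1.1, -2.1], [-0.8, -1.3]] [[0.6311, -0.0886, 0.055], [0.6468, -0.0973, 0.092], [0.5272, -0.1072, 0.092]]
```

```bash
sed -i 's/,117\]/,110]/g' cell.py; python3 cell.py
```

```text
[ 0.59109584 -0.15028993  0.08521601] 4.882517596891139
[[-0.4  0.4]
 [ 0.5  0.6]
 [-0.   0.3]
 [ 0.2  0. ]
 [-0.6 -0.7]
 [ 0.4 -0.5]
 [-0.   0. ]]
[[ 0.6313 -0.0917  0.055 ]
 [ 0.647  -0.1003  0.092 ]
 [ 0.5275 -0.1106  0.092 ]]
z [ 0.5912 -0.1511  0.0853 -0.0015]
[[-0.0, 0.4], [0.2, 0.6], [0.3, 0.0], [-0.1, -0.2], [-0.3, -0.7], [0.1, -0.5], [-0.1, 0.2]] [[0.6314, -0.0925, 0.055], [0.6472, -0.1012, 0.092], [0.5276, -0.1114, 0.092]]
cam [ 5.911e-01 -1.504e-01  8.540e-02 -4.000e-04  2.000e-04  1.000e-04
  1.400e-03]
[[-0.1, 0.4], [0.2, 0.6], [0.2, 0.1], [-0.1, -0.2], [-0.4, -0.7], [0.2, -0.5], [-0.1, 0.2]] [[0.6312, -0.0918, 0.055], [0.647, -0.1005, 0.092], [0.5275, -0.1107, 0.092]]
zs [ 0.5912 -0.151   0.0855  0.9866]
[[-0.0, 0.4], [0.1, 0.6], [0.3, -0.0], [-0.1, -0.3], [-0.4, -0.6], [0.2, -0.4], [-0.1, 0.4]] [[0.6314, -0.0924, 0.055], [0.6472, -0.1011, 0.092], [0.5276, -0.1113, 0.092]]
xys [ 0.5911 -0.1502  0.0852  0.9955]
[[-0.0, 0.5], [0.2, 0.7], [0.3, 0.0], [-0.1, -0.2], [-0.3, -0.7], [0.1, -0.5], [-0.2, 0.1]] [[0.6313, -0.0915, 0.055], [0.6471, -0.1002, 0.092], [0.5275, -0.1104, 0.092]]
```

Emit:
jog_arm([
  [[0.036,-0.0035,0.006],[0,0,0],1],
  [[0.036,-0.0035,0.006],[0,0,0],1],
  [[0.036,-0.0035,0.007],[0,0,0],1],
  [[0.036,-0.0035,0.007],[0,0,0],1],
  [[0.036,-0.0035,0.007],[0,0,0],1],
  [[0.036,-0.0035,0.007],[0,0,0],1],
  [[0.036,-0.0035,0.007],[0,0,0],1],
  [[0.036,-0.0035,0.007],[0,0,0],1],
])

```text
clock: 3.65
eef_pos: [0.5158, 0.2687, 0.2511]
orientation: [0.676, 0.737, 0.0, 0.0]
force: [0.5, -0.1, -0.4]
finger_gap: 0.0853
grasp_force: 0.0
```

Emit:
jog_arm([
  [[0,0,0],[0,0,0],1],
  [[0,0,0],[0,0,0],1],
  [[0,0,0],[0,0,0],1],
])

```text
clock: 3.9
eef_pos: [0.5164, 0.2668, 0.2513]
orientation: [0.676, 0.737, -0.0, 0.0]
force: [0.4, 0.2, -0.1]
finger_gap: 0.0852
grasp_force: 0.0
```

Run:
```python
from h import *
print(pose()); c,im=snap('wrist','w2'); np.save('cal2.npy',c,allow_pickle=True)
for t in ['wand','rest']:
    for d in viewer.recognise('wrist',t)[:3]: print(t,round(d['score'],2),np.round(d['rect']))
cv2.imwrite('pics/w2b.png',cv2.resize(cv2.imread('pics/w2.png')[60:360,140:540],(800,600),interpolation=2))
```

```text
(3.9, array([0.5164, 0.2668, 0.2513]), array([[-8.660e-02,  9.962e-01,  1.000e-04],
       [ 9.962e-01,  8.660e-02, -7.000e-04],
       [-7.000e-04,  1.000e-04, -1.000e+00]]), 0.08516836310600184)
wand 0.87 [300. 120.  38. 176.]
wand 0.77 [375.   0. 101.  37.]
rest 0.64 [272.  97.  90. 137.]
rest 0.44 [299. 117.  43. 181.]
```

View pics/w2b.png

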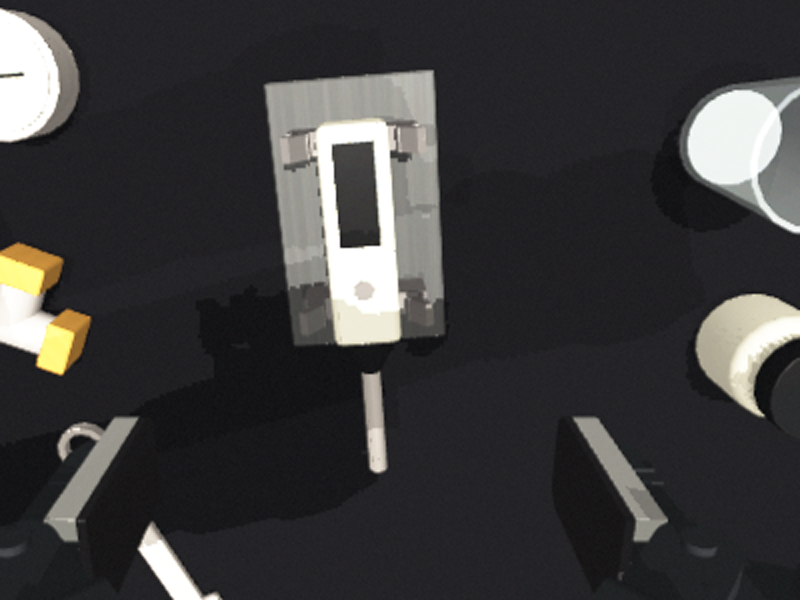

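The wand lies in its rest: handle from (352,122) to (367,342) and nozzle tip at (378,468) in the crop. The plate corners are (265,84), (434,70), (444,335) and (295,347).

```bash
cat > wand.py <<'E'
from h import *
from scipy.optimize import least_squares
c=np.load('cal2.npy',allow_pickle=True).item()
fw=lambda U:(np.array(U)+.5)/2-.5+[140,60]
def W(p,M): return Ro.from_euler('z',p[2]).apply(M)+[p[0],p[1],0]
def fit(n,M,U,x0):
    M=np.array(M)/1e3;U=fw(U);f=lambda p:(proj(c,W(p,M))-U).ravel();r=least_squares(f,x0)
    print(n,np.round(r.x,4),np.round(f(r.x).reshape(-1,2),1).tolist()); return r.x
x0=[.516,.265,-1.5]
fit('rest',[[-75,-45,8],[-75,45,8],[75,45,8],[75,-45,8]],[[265,84],[434,70],[444,335],[295,347]],x0)
p=fit('wand',[[-55,-17,62],[-55,17,62],[55,17,62],[55,-17,62],[135,0,50]],[[318,124],[386,121],[400,340],[335,345],[378,465]],x0)
fit('nozzle',[[-55,-17,62],[-55,17,62],[135,0,50]],[[318,124],[386,121],[378,465]],x0)
print(np.degrees(p[2]))
E
python3 wand.py
```

```text
rest [ 0.5186  0.267  -1.4065] [[-0.9, -0.4], [0.6, -0.4], [1.0, 0.8], [-0.7, 0.4]]
wand [ 0.5183  0.2683 -1.4109] [[-1.8, -0.4], [1.5, -1.7], [0.9, 0.7], [-0.3, 0.6], [-0.3, 1.7]]
nozzle [ 0.5185  0.268  -1.4097] [[-1.6, 0.0], [1.6, -1.3], [0.0, 2.0]]
-80.83862899796955
```

Emit:
jog_arm([
  [[0.0005,0.002,0],[0,0,-0.075],1],
  [[0,0,0.035],[0,0,0],1],
  [[0,0,0.035],[0,0,0],1],
  [[0,0,0.035],[0,0,0],1],
  [[0,0,0.035],[0,0,0],1],
  [[0,0,0.025],[0,0,0],1],
  [[0,0,0.005],[0,0,0],1],
  [[0,0,0],[0,0,0],1],
])

```text
clock: 4.72
eef_pos: [0.5171, 0.2661, 0.0797]
orientation: [0.648, 0.761, -0.002, -0.001]
force: [0.3, 0.6, -0.3]
finger_gap: 0.0855
grasp_force: 0.0
```

Run:
```python
from h import *
print(pose()); c,im=snap('wrist','w3'); np.save('cal3.npy',c,allow_pickle=True)
cv2.imwrite('pics/w3b.png',cv2.resize(cv2.imread('pics/w3.png'),(800,500),interpolation=2))
```

```text
(4.7167, array([0.5171, 0.2661, 0.0797]), array([[-0.1595,  0.9872, -0.004 ],
       [ 0.9872,  0.1595, -0.0017],
       [-0.001 , -0.0042, -1.    ]]), 0.08550749703486754)
```

View pics/w3b.png

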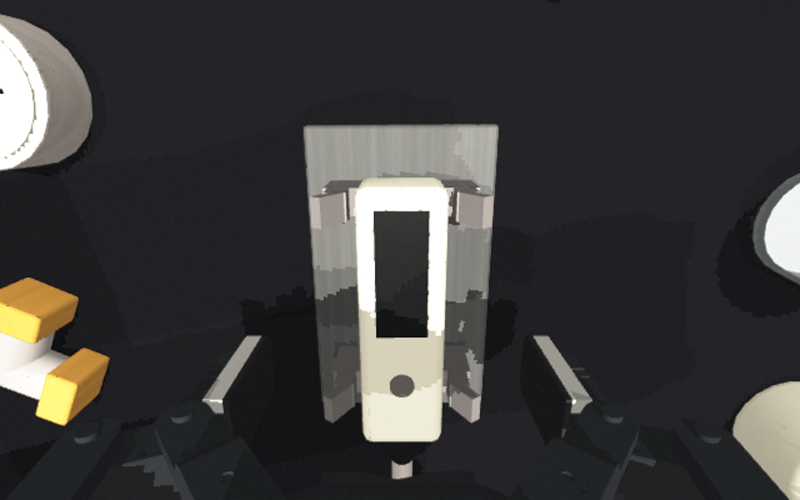

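Emit:
jog_arm([
  [[0.0012,0.0016,0.015],[0,0,0],1],
  [[0,0,0.013],[0,0,0],1],
  [[0,0,0.009],[0,0,0],1],
  [[0,0,0.004],[0,0,0],1],
  [[0,0,0],[0,0,0],1],
  [[0,0,0],[0,0,0],1],
  [[0,0,0],[0,0,0],0.3],
  [[0,0,0],[0,0,0],0.3],
], force=45)

```text
clock: 5.43
eef_pos: [0.5205, 0.2694, 0.0413]
orientation: [0.648, 0.762, 0.001, 0.0]
force: [-0.0, 0.2, -0.3]
finger_gap: 0.064
grasp_force: 0.0
```

Emit:
jog_arm([
  [[0,0,0],[0,0,0],0.2],
  [[0,0,0],[0,0,0],0.1],
  [[0,0,0],[0,0,0],0],
  [[0,0,0],[0,0,0],0],
  [[0,0,0],[0,0,0],0],
  [[0,0,0],[0,0,0],0],
], force=45)

```text
clock: 5.93
eef_pos: [0.52, 0.2693, 0.0407]
orientation: [0.648, 0.762, 0.0, 0.0]
force: [-0.9, -0.8, 5.1]
finger_gap: 0.0333
grasp_force: 45.9
```

Run:
```python
from h import *
print(pose()); s=monitor.sense(); print(s['force'],s['moment'],s['grasp_force'],s['joint_positions'])
```

```text
(5.9333, array([0.52  , 0.2693, 0.0407]), array([[-1.613e-01,  9.869e-01,  6.000e-04],
       [ 9.869e-01,  1.613e-01,  3.000e-04],
       [ 2.000e-04,  7.000e-04, -1.000e+00]]), 0.03332073581981463)
[-0.90683079 -0.82315591  5.07133373] [-0.0191616   0.31169391 -0.01900236] 45.8614718914032 [ 3.69560910e-01  5.32403865e-01 -2.23280515e-01  8.14428404e-01
  3.69256134e-05  1.77830155e+00]
```

Run:
```python
from h import *
c=np.load('cal3.npy',allow_pickle=True).item()
p=lambda u,z:ray('wrist',(np.array(u)+.5)/1.25-.5,z,c)
a,b=p((402,180),.062),p((402,440),.062); print(a,b,(a+b)/2,np.linalg.norm(a-b))
r1,r2=p((401,125),.008),p((401,125),.008); print('rest rear',r1)
print('forks',p((331,194),.053),p((472,194),.053))
```

```text
[0.5088621  0.32376166 0.062     ] [0.52672989 0.21538126 0.062     ] [0.517796   0.26957146 0.062     ] 0.1098433826894466
rest rear [0.50605925 0.34081647 0.008     ]
forks [0.48399617 0.31325379 0.053     ] [0.53557367 0.32158608 0.053     ]
```

Emit:
jog_arm([
  [[0,0,-0.01],[0,0,0],0],
  [[0,0,-0.025],[0,0,0],0],
  [[0,0,-0.025],[0,0,0],0],
  [[0,0,-0.025],[0,0,0],0],
  [[0,0,-0.015],[0,0,0],0],
  [[0,0,0],[0,0,0.0368],0],
  [[0,0,0],[0,0,0.04],0],
  [[0,0,0],[0,0,0],0],
])

```text
clock: 6.6
eef_pos: [0.5197, 0.2691, 0.1407]
orientation: [0.677, 0.736, -0.0, 0.0]
force: [0.1, -0.5, -1.1]
finger_gap: 0.0331
grasp_force: 45.3
```

Emit:
jog_arm([
  [[-0.014,0.006,0],[0,0,0],0],
  [[-0.028,0.0115,0],[0,0,0],0],
  [[-0.028,0.0115,0],[0,0,0],0],
  [[-0.028,0.0115,0],[0,0,0],0],
  [[-0.028,0.0115,0],[0,0,0],0],
  [[-0.028,0.0115,0],[0,0,0],0],
  [[-0.025,0.0105,0],[0,0,0],0],
  [[-0.0142,0.0062,0],[0,0,0],0],
])

```text
clock: 7.27
eef_pos: [0.6169, 0.0806, 0.1398]
orientation: [0.677, 0.736, -0.001, 0.0]
force: [0.5, 0.5, -1.1]
finger_gap: 0.0333
grasp_force: 45.2
```

Emit:
jog_arm([
  [[0,0,0.01],[0,0,0],0],
  [[0,0,0.02],[0,0,0],0],
  [[0,0,0.02],[0,0,0],0],
  [[0,0,0.02],[0,0,0],0],
  [[0,0,0.015],[0,0,0],0],
  [[0,0,0.007],[0,0,0],0],
  [[0,0,0],[0,0,0],0],
  [[0,0,0],[0,0,0],0],
])

```text
clock: 7.93
eef_pos: [0.6154, 0.0842, 0.0481]
orientation: [0.676, 0.737, -0.0, -0.0]
force: [-0.6, -0.7, -1.8]
finger_gap: 0.0336
grasp_force: 45.2
```

Run:
```python
from h import *
print(pose()); print(monitor.sense()['force'],monitor.sense()['moment'])
for n in ['scene','top','wrist']: snap(n,n+'4')
a=cv2.resize(cv2.imread('pics/scene4.png')[150:290,200:340],(560,560),interpolation=2)
b=cv2.resize(cv2.imread('pics/top4.png')[150:260,330:390][:, :],(240,440),interpolation=2)
o=np.zeros((560,800,3),np.uint8);o[:,:560]=a;o[:440,560:]=b
cv2.imwrite('pics/c4.png',o)
```

```text
(7.9333, array([0.6154, 0.0842, 0.0481]), array([[-8.620e-02,  9.963e-01, -1.200e-03],
       [ 9.963e-01,  8.620e-02,  2.000e-04],
       [ 3.000e-04, -1.200e-03, -1.000e+00]]), 0.033617615968470606)
[-0.57685474 -0.67955469 -1.83016147] [ 0.03528606 -0.00264031 -0.00226672]
```

View pics/c4.png

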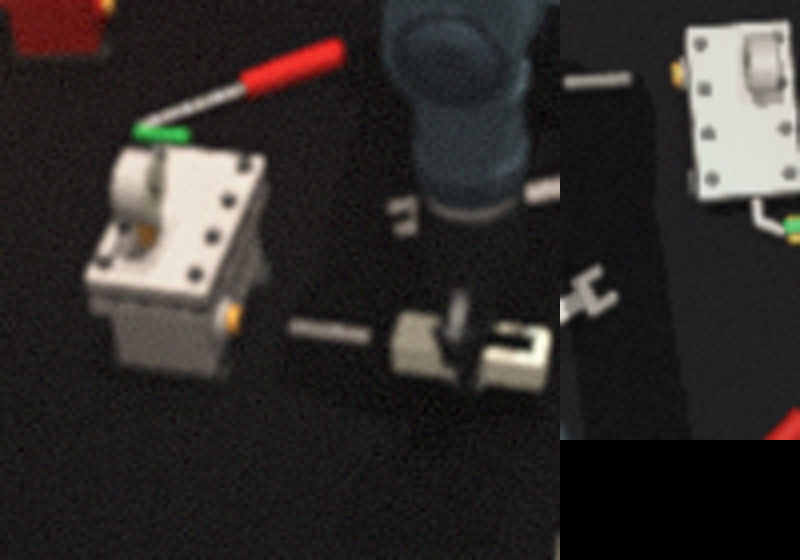

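Run:
```python
from h import *
p,R=pose()[1:3]; d=-R[:,0]; tip=p+.136*d+[0,0,.0063]; root=tip-.06*d; port=np.array([.6313,-.0918,.055])
print(tip)
for n,s,o in [('scene',4,(200,150)),('top',4,(330-140,150))]:
    c=viewer.get_calibration(n); print(n,np.round((proj(c,[tip,root,port,[.647,-.1003,.110],[.5275,-.1106,.110]])-o)*s+1.5,1).tolist())
for n in ['scene4','top4']:
    im=cv2.imread(f'pics/{n}.png').astype(int)
    if n=='top4':print(im[164:174,330:362].sum(2)//3)
    else: print(im[222:242,252:300:1].sum(2)//3)
```

```text
[ 0.6288416 -0.0516968  0.0560136]
scene [[288.4, 328.7], [367.9, 339.2], [236.4, 321.7], [209.0, 280.7], [256.5, 172.4]]
top [[628.7, 75.3], [563.1, 80.2], [672.6, 73.2], [686.8, 44.7], [698.4, 179.2]]
[[122  83  76  77  77  75  82  84  92  78  50  37  30  35  33  27  27  25
   28  31  26  31  25  24  22  21  29  20  28  20  26  22  24  22  22  21
   24  21  14  17  21  15  13  21  23  21  21  29]
 [101  74  80  84  88  85  80  83  86  69  36  29  28  31  31  29  23  31
   29  35  27  32  24  23  23  19  14  21  25  21  23  28  19  26  20  19
   19  23  16  20  17  18  17  31  23  20  11  19]
 [ 79  76  87 103 124 110  88  85  74  52  32  30  22  23  27  27  30  23
   31  25  32  29  23  23  27  27  12  26  22  24  24  22  19  22  22  14
   23  20  19  17  18  24  22  24  20  22  21  16]
 [ 68  78  98 135 155 138 111  92  74  43  24  24  28  26  22  28  26  25
   27  28  26  29  24  26  24  20  19  27  16  27  24  20  14  18  26  28
   20  25  27  20  20  17  25  25  25  22  18  18]
 [ 70  90 126 167 174 159 142 115  77  42  26  25  25  33  30  31  25  23
   33  33  23  31  23  18  
[... 3714 characters left out ...]
4  33  33  32  50 117 167 173 153]
 [ 37  89 117 121 122 124 127 131 132 136 136 136 141 139 138 140 134  92
   42  21  24  31  32  33  34  35  32  49 111 154 151 143]
 [ 47 117 146 145 142 138 136 135 134 132 134 133 131 129 116 112 106  75
   34  22  17  33  35  34  34  33  32  42  90 128 126 134]
 [ 37  88 111 111 101  96  92  88  84  81  83  79  79  75  63  59  57  42
   24  21  22  29  34  34  33  33  31  32  55  79  98 114]
 [ 23  44  55  53  44  42  39  38  32  32  31  28  28  26  24  19  21  22
   19  19  19  24  31  34  31  32  31  30  33  41  56  75]
 [ 17  19  20  20  18  18  20  17  19  15  20  16  18  13  18  16  17  17
   22  20  19  22  24  34  32  31  30  29  31  34  30  45]]
```

Emit:
jog_arm([
  [[-0.003,0,0],[0,0,0],0],
  [[-0.005,0,0],[0,0,0],0],
  [[-0.006,0,0],[0,0,0],0],
  [[-0.006,0,0],[0,0,0],0],
  [[-0.005,0,0],[0,0,0],0],
  [[-0.003,0,0],[0,0,0],0],
  [[-0.001,0,0],[0,0,0],0],
  [[0,0,0],[0,0,0],0],
])

```text
clock: 8.75
eef_pos: [0.6186, 0.0541, 0.0482]
orientation: [0.677, 0.736, -0.0, -0.0]
force: [-0.4, 0.1, -1.7]
finger_gap: 0.0333
grasp_force: 45.2
```

Run:
```python
from h import *
P=[]
for n in ['scene','top','scene','top']:
    snap(n,n+'5'); P.append(pose()[1]); R=pose()[2]
p=np.mean(P,0); print(P,p,R)
d=-R[:,0]; d[2]=0; tip=p+.136*d+[0,0,.0063]; q=np.load('cellpose.npy'); print('tip in cell',Ro.from_euler('z',-q[2]).apply(tip-[q[0],q[1],0]))
o=np.zeros((560,800,3),np.uint8)
o[:480,:400]=cv2.resize(cv2.imread('pics/scene5.png')[195:255,230:280],(400,480),interpolation=2)
o[:480,400:]=cv2.resize(cv2.imread('pics/top5.png')[140:200,330:380],(400,480),interpolation=2)
cv2.imwrite('pics/c5.png',o)
```

```text
[array([0.6186, 0.0544, 0.0482]), array([0.6185, 0.0546, 0.0482]), array([0.6185, 0.0547, 0.0482]), array([0.6185, 0.0548, 0.0483])] [0.618525 0.054625 0.048225] [[-8.540e-02  9.963e-01 -1.000e-04]
 [ 9.963e-01  8.540e-02  0.000e+00]
 [ 1.000e-04 -0.000e+00 -1.000e+00]]
tip in cell [0.04481026 0.06584313 0.054525  ]
```

View pics/c5.png

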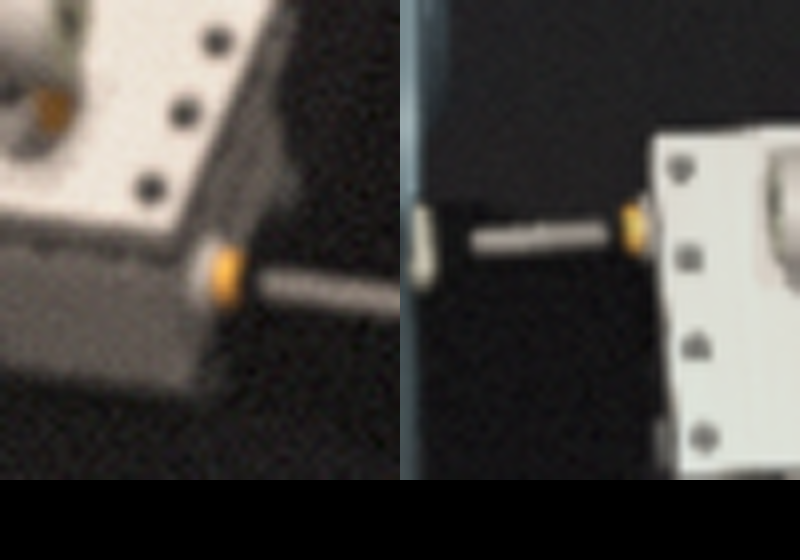

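Both views show the nozzle in line with the port, with a gap of about 2 px: top (608→624)/8, scene (241→258)/8. I'll measure it at sub-pixel level.

Run:
```python
from h import *
p=np.array([.6185,.0547,.0482]); th=np.arctan2(-.9963,.0854); d=np.array([np.cos(th),np.sin(th),0]); tip=p+.136*d+[0,0,.0063]; port=np.array([.6313,-.0918,.055])
for n in ['scene','top']:
    c=viewer.get_calibration(n); im=np.mean([cv2.imread(f'pics/{n}5.png').astype(float)],0)
    a,b=proj(c,[tip,port]); print(n,'pred tip,port',a,b,'mm/px',np.linalg.norm(tip-port)*1e3/np.linalg.norm(a-b))
    u=(b-a)/np.linalg.norm(b-a); v=np.array([-u[1],u[0]])
    S=np.arange(-5,7,.5); 
    for off in (-1,0,1):
        pts=a+np.outer(S,u)+v*off
        for nm,ch in (('mean',im.mean(2)),):
            print(off,np.round(cv2.remap(ch.astype(np.float32),pts[:,:1].astype(np.float32),pts[:,1:].astype(np.float32),1).ravel()).astype(int).tolist())
```

```text
scene pred tip,port [262.35815954 230.59987788] [258.71508406 230.06082136] mm/px 3.0064164478531468
-1 [69, 69, 69, 70, 69, 69, 69, 67, 63, 59, 50, 42, 35, 34, 38, 48, 66, 86, 104, 117, 124, 128, 130, 134]
0 [103, 105, 107, 107, 105, 102, 103, 102, 97, 87, 72, 59, 46, 37, 39, 46, 69, 90, 117, 139, 147, 153, 151, 151]
1 [119, 119, 121, 122, 120, 118, 119, 119, 108, 99, 83, 68, 53, 39, 42, 47, 73, 101, 126, 152, 161, 168, 168, 168]
top pred tip,port [354.75368163 168.24376193] [357.77720992 167.92710127] mm/px 3.6419786113210786
-1 [106, 102, 99, 99, 96, 94, 93, 90, 87, 82, 69, 56, 45, 40, 49, 65, 101, 132, 149, 162, 164, 163, 153, 148]
0 [134, 133, 132, 131, 132, 131, 130, 129, 127, 118, 101, 80, 55, 44, 45, 65, 101, 132, 155, 169, 171, 168, 158, 152]
1 [108, 108, 110, 111, 111, 112, 113, 113, 114, 108, 99, 79, 54, 45, 42, 65, 99, 126, 150, 157, 158, 156, 150, 149]
```

Emit:
jog_arm([
  [[0,0,0],[0,0,0],0],
  [[0,0,0],[0,0,0],0],
  [[0,0,0],[0,0,0],0],
  [[0,0,0],[0,0,0],0],
  [[0,0,0],[0,0,0],0],
  [[0,0,0],[0,0,0],0],
  [[0,0,0],[0,0,0],0],
  [[0,0,0],[0,0,0],0],
])

```text
clock: 9.62
eef_pos: [0.6186, 0.0546, 0.0483]
orientation: [0.676, 0.737, -0.0, 0.0]
force: [0.4, 0.4, -1.5]
finger_gap: 0.0337
grasp_force: 45.2
```

Emit:
jog_arm([
  [[0,0,0],[0,0,0],0],
  [[0,0,0],[0,0,0],0],
  [[0,0,0],[0,0,0],0],
  [[0,0,0],[0,0,0],0],
  [[0,0,0],[0,0,0],0],
  [[0,0,0],[0,0,0],0],
  [[0,0,0],[0,0,0],0],
  [[0,0,0],[0,0,0],0],
])

```text
clock: 10.28
eef_pos: [0.6186, 0.0546, 0.0483]
orientation: [0.676, 0.737, 0.0, 0.0]
force: [0.6, 0.1, -1.9]
finger_gap: 0.033
grasp_force: 45.2
```

Emit:
jog_arm([
  [[0,0,0],[0,0,0],0],
  [[0,0,0],[0,0,0],0],
  [[0,0,0],[0,0,0],0],
  [[0,0,0],[0,0,0],0],
  [[0,0,0],[0,0,0],0],
  [[0,0,0],[0,0,0],0],
  [[0,0,0],[0,0,0],0],
  [[0,0,0],[0,0,0],0],
])

```text
clock: 10.95
eef_pos: [0.6186, 0.0546, 0.0483]
orientation: [0.676, 0.737, -0.0, 0.0]
force: [0.3, -0.6, -1.5]
finger_gap: 0.0335
grasp_force: 45.2
```

Emit:
jog_arm([
  [[0,0,0],[0,0,0],0],
  [[0,0,0],[0,0,0],0],
  [[0,0,0],[0,0,0],0],
  [[0,0,0],[0,0,0],0],
  [[0,0,0],[0,0,0],0],
  [[0,0,0],[0,0,0],0],
])

```text
clock: 11.45
eef_pos: [0.6186, 0.0546, 0.0483]
orientation: [0.676, 0.737, -0.0, 0.0]
force: [0.3, 0.4, -2.3]
finger_gap: 0.0337
grasp_force: 45.2
```

Emit:
jog_arm([
  [[0,0,-0.003],[0,0,0],0],
  [[0,0.003,-0.007],[0,0,0],0],
  [[0,0.0045,-0.009],[0,0,0],0],
  [[0,0.0045,-0.009],[0,0,0],0],
  [[0,0.003,-0.006],[0,0,0],0],
  [[0,0.0015,-0.003],[0,0,0],0],
  [[0,0,-0.0005],[0,0,0],0],
  [[0,0,0],[0,0,0],0],
])

```text
clock: 12.12
eef_pos: [0.6351, 0.056, 0.0859]
orientation: [0.676, 0.737, 0.0, 0.0]
force: [-0.3, -0.4, -1.7]
finger_gap: 0.0334
grasp_force: 45.2
```

Emit:
jog_arm([
  [[-0.002,0,0],[0,0,0],0],
  [[-0.003,0,0],[0,0,0],0],
  [[-0.003,0,0],[0,0,0],0],
  [[-0.002,0,0],[0,0,0],0],
  [[0,0,0],[0,0,0],0],
  [[0,0,0],[0,0,0],0],
  [[0,0,0],[0,0,0],0],
])

```text
clock: 12.7
eef_pos: [0.6358, 0.046, 0.0857]
orientation: [0.676, 0.737, -0.0, -0.0]
force: [-0.2, 0.3, -1.0]
finger_gap: 0.0338
grasp_force: 45.2
```

```bash
cat > tip.py <<'E'
from h import *
_,p,R,_g=pose(); d=-R[:,0]; tip=p+.1365*d+[0,0,.0063]; q=np.load('cellpose.npy')
print(_,p,'tip in cell',np.round(1e3*Ro.from_euler('z',-q[2]).apply(tip-[q[0],q[1],0]),1),'yaw err deg',np.degrees(np.arctan2(R[1,0],R[0,0])-np.pi/2-q[2]))
E
python3 tip.py
python3 - <<'E'
from h import *
for n in ['scene','top']: snap(n,n+'6')
o=np.zeros((480,800,3),np.uint8)
o[:480,:400]=cv2.resize(cv2.imread('pics/scene6.png')[185:245,230:280],(400,480),interpolation=2)
o[:480,400:]=cv2.resize(cv2.imread('pics/top6.png')[140:200,330:380],(400,480),interpolation=2)
cv2.imwrite('pics/c6.png',o)
E
```

```text
12.7 [0.6358 0.046  0.0857] tip in cell [61.2 55.3 92. ] yaw err deg -0.006585495654607606
```

View pics/c6.png

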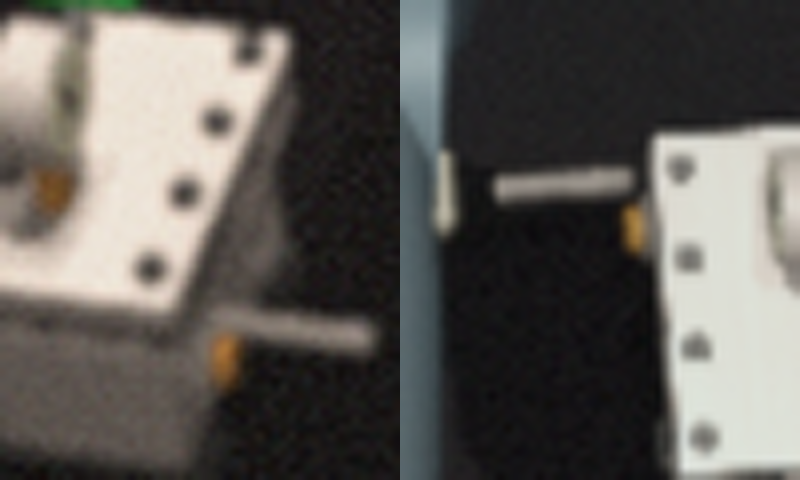

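Top view: the tip is about 23/8 px (≈10 mm) off the flange, above and beyond the port. It is well placed at the start of the seam, so I sweep now.

Emit:
jog_arm([
  [[0,-0.0025,0],[0,0,0],0],
  [[0,-0.0025,0],[0,0,0],0],
  [[0,-0.0025,0],[0,0,0],0],
  [[0,-0.0025,0],[0,0,0],0],
  [[0,-0.0025,0],[0,0,0],0],
  [[0,-0.0025,0],[0,0,0],0],
  [[0,-0.0025,0],[0,0,0],0],
  [[0,-0.0025,0],[0,0,0],0],
])

```text
clock: 13.47
eef_pos: [0.6157, 0.0443, 0.0858]
orientation: [0.676, 0.737, 0.0, 0.0]
force: [-0.1, 0.6, -2.3]
finger_gap: 0.0333
grasp_force: 45.2
```

Emit:
jog_arm([
  [[0,-0.0025,0],[0,0,0],0],
  [[0,-0.0025,0],[0,0,0],0],
  [[0,-0.0025,0],[0,0,0],0],
  [[0,-0.0025,0],[0,0,0],0],
  [[0,-0.0025,0],[0,0,0],0],
  [[0,-0.0025,0],[0,0,0],0],
  [[0,-0.0025,0],[0,0,0],0],
  [[0,-0.0025,0],[0,0,0],0],
])

```text
clock: 14.13
eef_pos: [0.5958, 0.0426, 0.0858]
orientation: [0.676, 0.737, 0.0, 0.0]
force: [0.2, -0.7, -0.8]
finger_gap: 0.0333
grasp_force: 45.2
```

```bash
python3 tip.py
```

```text
14.1333 [0.5958 0.0426 0.0858] tip in cell [21.1 55.3 92.1] yaw err deg -0.0008768094283834071
```

Emit:
jog_arm([
  [[0,-0.0025,0],[0,0,0],0],
  [[0,-0.0025,0],[0,0,0],0],
  [[0,-0.0025,0],[0,0,0],0],
  [[0,-0.0025,0],[0,0,0],0],
  [[0,-0.0025,0],[0,0,0],0],
  [[0,-0.0025,0],[0,0,0],0],
  [[0,-0.0025,0],[0,0,0],0],
  [[0,-0.0025,0],[0,0,0],0],
])

```text
clock: 14.8
eef_pos: [0.5758, 0.0409, 0.0858]
orientation: [0.676, 0.737, -0.0, 0.0]
force: [0.7, -0.6, -1.8]
finger_gap: 0.0335
grasp_force: 45.2
```

Emit:
jog_arm([
  [[0,-0.0025,0],[0,0,0],0],
  [[0,-0.0025,0],[0,0,0],0],
  [[0,-0.0025,0],[0,0,0],0],
  [[0,-0.0025,0],[0,0,0],0],
  [[0,-0.0025,0],[0,0,0],0],
  [[0,-0.0025,0],[0,0,0],0],
  [[0,-0.0025,0],[0,0,0],0],
  [[0,-0.0025,0],[0,0,0],0],
])

```text
clock: 15.47
eef_pos: [0.5559, 0.0392, 0.0858]
orientation: [0.676, 0.737, -0.0, 0.0]
force: [-0.0, 0.1, -2.9]
finger_gap: 0.0335
grasp_force: 45.2
```

Emit:
jog_arm([
  [[0,-0.0025,0],[0,0,0],0],
  [[0,-0.0025,0],[0,0,0],0],
  [[0,-0.0025,0],[0,0,0],0],
  [[0,-0.0025,0],[0,0,0],0],
  [[0,-0.0025,0],[0,0,0],0],
  [[0,-0.0025,0],[0,0,0],0],
  [[0,-0.0025,0],[0,0,0],0],
  [[0,-0.0025,0],[0,0,0],0],
])

```text
clock: 16.13
eef_pos: [0.536, 0.0375, 0.0858]
orientation: [0.676, 0.737, -0.0, 0.0]
force: [0.5, 0.0, -1.6]
finger_gap: 0.0335
grasp_force: 45.2
```

Emit:
jog_arm([
  [[0,-0.0025,0],[0,0,0],0],
  [[0,-0.0025,0],[0,0,0],0],
  [[0,-0.0025,0],[0,0,0],0],
  [[0,-0.0025,0],[0,0,0],0],
  [[0,-0.0025,0],[0,0,0],0],
  [[0,-0.0025,0],[0,0,0],0],
  [[0,-0.0025,0],[0,0,0],0],
  [[0,-0.0025,0],[0,0,0],0],
])

```text
clock: 16.8
eef_pos: [0.5161, 0.0358, 0.0858]
orientation: [0.676, 0.737, 0.0, 0.0]
force: [0.9, -0.3, -1.7]
finger_gap: 0.0331
grasp_force: 45.2
```

Emit:
jog_arm([
  [[0,-0.0025,0],[0,0,0],0],
  [[0,0,0],[0,0,0],0],
  [[0,0,0],[0,0,0],0],
  [[0,0,0],[0,0,0],0],
])

```text
clock: 17.13
eef_pos: [0.5139, 0.0356, 0.0858]
orientation: [0.676, 0.737, 0.0, 0.0]
force: [-0.4, -0.3, -1.7]
finger_gap: 0.0335
grasp_force: 45.2
```

```bash
python3 tip.py
```

```text
17.1333 [0.5139 0.0356 0.0858] tip in cell [-61.1  55.3  92.1] yaw err deg -0.0008768094283834071
```

Emit:
jog_arm([
  [[0.01,0,0],[0,0,0],0],
  [[0.02,0.003,-0.007],[0,0,0],0],
  [[0.03,0.004,-0.008],[0,0,0],0],
  [[0.03,0.004,-0.008],[0,0,0],0],
  [[0.03,0.004,-0.008],[0,0,0],0],
  [[0.03,0.004,-0.008],[0,0,0],0],
  [[0.03,0.004,-0.008],[0,0,0],0],
  [[0.025,0.0031,-0.008],[0,0,0],0],
])

```text
clock: 17.8
eef_pos: [0.522, 0.245, 0.1412]
orientation: [0.676, 0.737, 0.0, -0.0]
force: [0.9, -0.3, -1.2]
finger_gap: 0.0334
grasp_force: 45.2
```

Emit:
jog_arm([
  [[0.018,0,0],[0,0,0],0],
  [[0.0093,0,0],[0,0,0],0],
  [[0,0,0],[0,0,-0.0368],0],
  [[0,0,0],[0,0,-0.04],0],
  [[0,0,0],[0,0,0],0],
  [[0,0,0],[0,0,0],0],
  [[0,0,0],[0,0,0],0],
])

```text
clock: 18.38
eef_pos: [0.5198, 0.2689, 0.1405]
orientation: [0.648, 0.762, -0.0, -0.0]
force: [0.6, -0.5, -2.2]
finger_gap: 0.0333
grasp_force: 45.2
```

Run:
```python
from h import *
t,p,R,g=pose(); print(t,p,R)
d=np.array([.520,.2693,.0407])-p; print('to go, tool axes',R.T@d,'yaw',np.degrees(np.arctan2(R[1,0],R[0,0])))
```

```text
18.3833 [0.5198 0.2689 0.1405] [[-1.601e-01  9.871e-01 -7.000e-04]
 [ 9.871e-01  1.601e-01 -4.000e-04]
 [-3.000e-04 -7.000e-04 -1.000e+00]]
to go, tool axes [0.00039276 0.00033132 0.0997997 ] yaw 99.21270796580983
```

Emit:
jog_arm([
  [[0.0004,0.0003,0.015],[0,0,0],0],
  [[0,0,0.022],[0,0,0],0],
  [[0,0,0.022],[0,0,0],0],
  [[0,0,0.018],[0,0,0],0],
  [[0,0,0.01],[0,0,0],0],
  [[0,0,0.006],[0,0,0],0],
  [[0,0,0.004],[0,0,0],0],
  [[0,0,0],[0,0,0],0],
])

```text
clock: 19.05
eef_pos: [0.5204, 0.2696, 0.0436]
orientation: [0.648, 0.762, -0.0, -0.0]
force: [0.0, -0.1, -0.7]
finger_gap: 0.0333
grasp_force: 45.2
```

Emit:
jog_arm([
  [[0,0,0.001],[0,0,0],0],
  [[0,0,0.0012],[0,0,0],0],
  [[0,0,0],[0,0,0],0],
  [[0,0,0],[0,0,0],0],
])

```text
clock: 19.38
eef_pos: [0.5207, 0.2699, 0.0422]
orientation: [0.648, 0.762, 0.0, 0.0]
force: [0.3, -0.1, -1.8]
finger_gap: 0.0336
grasp_force: 45.2
```

Emit:
jog_arm([
  [[-0.0005,-0.0006,0.001],[0,0,0],0],
  [[0,0,0.0007],[0,0,0],0],
  [[0,0,0],[0,0,0],0],
  [[0,0,0],[0,0,0],0],
])

```text
clock: 19.72
eef_pos: [0.5201, 0.2692, 0.0407]
orientation: [0.648, 0.762, 0.0, 0.0]
force: [-2.1, -0.7, 5.9]
finger_gap: 0.0335
grasp_force: 46.0
```

Emit:
jog_arm([
  [[0,0,0],[0,0,0],0.5],
  [[0,0,0],[0,0,0],0.7],
  [[0,0,0],[0,0,0],1],
  [[0,0,0],[0,0,0],1],
  [[0,0,0],[0,0,0],1],
  [[0,0,0],[0,0,0],1],
  [[0,0,0],[0,0,0],1],
  [[0,0,0],[0,0,0],1],
])

```text
clock: 20.38
eef_pos: [0.5198, 0.2691, 0.0398]
orientation: [0.648, 0.762, -0.0, 0.0]
force: [0.4, -0.5, 0.5]
finger_gap: 0.0855
grasp_force: 0.0
```

Emit:
jog_arm([
  [[0,0,-0.01],[0,0,0],1],
  [[0,0,-0.025],[0,0,0],1],
  [[0,0,-0.035],[0,0,0],1],
  [[0,0,-0.035],[0,0,0],1],
  [[0,0,-0.035],[0,0,0],1],
  [[0,0,-0.035],[0,0,0],1],
  [[0,0,-0.035],[0,0,0],1],
  [[0,0,0],[0,0,0],1],
])

```text
clock: 21.05
eef_pos: [0.523, 0.2704, 0.2589]
orientation: [0.648, 0.762, 0.006, 0.003]
force: [1.0, 0.8, 0.4]
finger_gap: 0.0848
grasp_force: 0.0
```

Emit:
jog_arm([
  [[0,0,0],[0,0,0],1],
  [[0,0,0],[0,0,0],1],
])

```text
clock: 21.22
eef_pos: [0.5197, 0.2691, 0.2501]
orientation: [0.648, 0.762, 0.0, 0.0]
force: [-0.6, 0.6, -1.3]
finger_gap: 0.0855
grasp_force: 0.0
```

Run:
```python
from h import *
print(pose()); c,im=snap('wrist','w7'); np.save('cal7.npy',c,allow_pickle=True)
cv2.imwrite('pics/w7b.png',cv2.resize(cv2.imread('pics/w7.png')[60:360,140:540],(800,600),interpolation=2))
```

```text
(21.2167, array([0.5197, 0.2691, 0.2501]), array([[-1.613e-01,  9.869e-01,  5.000e-04],
       [ 9.869e-01,  1.613e-01,  1.000e-04],
       [ 0.000e+00,  6.000e-04, -1.000e+00]]), 0.08550355380551723)
```

View pics/w7b.png

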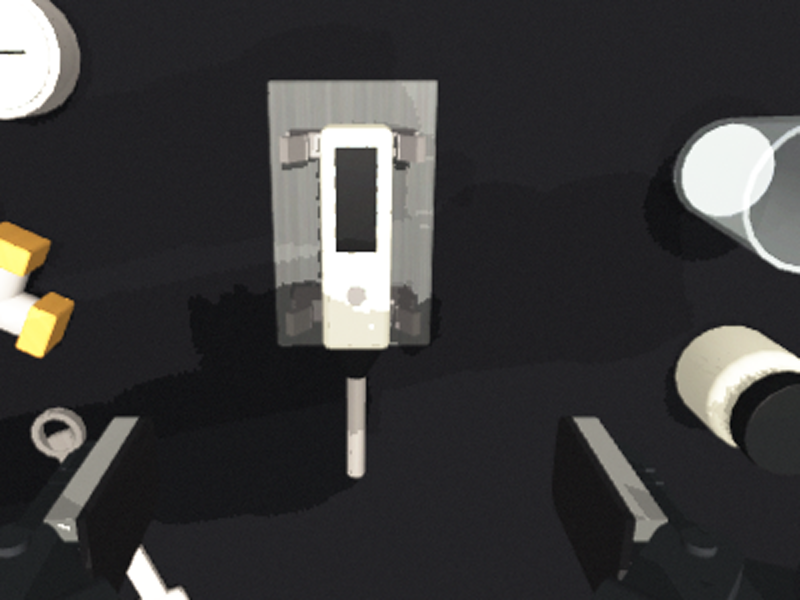

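The wand lies square in its rest as before, with the handle centred at (356,237) between the forks and the nozzle tip at (356,473). The gripper is clear and open, so I hand in.

```bash
python3 -c "
from plant import sign_off
print(sign_off())"
```

```text
the job is handed in; nothing more can be done
None
```

The job is handed in at about 21 s: the wand held square about 1 cm off the port for over 2 s, swept the whole seam at 3 cm/s about 1 cm off (tip positions worked out from the arm's readings and checked in the images at the port and the seam's start) with no contact seen, and lies back in its rest; I moved nothing else.

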